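# Free the eccentric and push the jig slide home

### The job

Close the bonding jig on the flat printed bracket lying in it: with a fingertip, first push the lever of the eccentric cam round to its low point (lever pointing straight along the slide's travel, towards the end stop), while the slide is still back. Then push the slide's upright plate forward until the bracket is seated fully against the end stop, leave everything there and move clear. Only push: do not touch, grip or lift the bracket itself, and leave the bottle, the tape roll and the screw tin where they stand.

Things in the scene. Friction and masses are not known exactly. Their poses are not given: they have to be found in the camera images.
- jig: Bonding jig fixed to the bench: grey base 280 (x) x 170 (y) x 12 mm. Origin: centre of its underside, at bench height. +x: the slide's forward travel, towards the end stop; z up. Slide centre line at y = +40 mm, cam pivot at x = -6, y = -35. Two fences, 28 mm high, make a 64 mm wide channel for the bracket from x = 2 mm to the end stop at x = 124 (top 38 mm).
- cam_pivot (a point): Turning axis (upright) of the cam, at the lever's top, 56 mm over the bench; jig x = -6, y = -35 mm. The cam is a steel disc of radius 26 mm, 16 mm off the pivot towards the lever, z = 16 to 32 mm, under a lever bar 14 mm wide, z = 46 to 56 mm. Unless it is near its low point the slide's roller runs into it and the slide cannot go home. Stop dowel: jig x = 41, y = -19 mm.
- cam (a joint): Turn of the cam, rad; grows clockwise from above. 0 = low point, lever and nose along jig +x (forward, away from the roller); pi = high point, nose against the roller. Starts 1.7 to 2.75 (back and to jig -y); push counterclockwise from above, past the jig's -y side, then forward. Stops at -0.1 (at an 8 mm dowel, top 60 mm) and 2.9. Friction 0.2 N m, 3.5 N at the pin; stays where left.
- cam_pin (a point): Upright round steel pin at the end of the lever, 14 mm thick, rising from the lever's top at 56 mm to 105 mm over the bench; this point is on the pin's axis at 85 mm. 58 mm from the turning axis, straight out in the lever's direction. Push it sideways with a fingertip.
- slide (a joint): Travel of the follower slide, m: 0 = fully back, grows forward (jig +x). Starts at 0 to 0.004; 0.034 with the bracket seated on the end stop. Friction 2 N; stays where left. Block 100 x 50 mm, top 33 mm; its front end pushes the bracket. A cross bar (top 44 mm) reaches to jig -y and carries a roller, 16 mm thick, in line with the cam pivot, 54 mm behind it when fully back.
- push_plate (a point): Middle of the rear (jig -x) face of the slide's upright plate; moves with the slide. Plate 50 mm wide (jig y), 10 mm thick, its top 95 mm over the bench; this point is at 65 mm. Fully back it lies at jig x = -118, y = 40 mm. Push here along jig +x.
- stop_face (a point): Middle of the end stop's inner face, 20 mm over the bench (jig x = 124, y = 40 mm).
- bracket: White 3-D printed forked bracket lying flat in the jig's channel, loose, 107 x 60 x 16 mm, about 35 g. Origin: centre of its underside, 12 mm over the bench. Its x axis is along the channel, the fork's prongs towards the end stop (+x). It starts 12 to 26 mm short of the stop; seated, its origin is 54 mm from the stop face. Pushed only by the slide.
- glue_bottle: Bystander: small round red bottle with a black nozzle, standing loose, 28 mm thick, 88 mm high. Origin: centre of its underside.
- tape_roll: Bystander: roll of beige masking tape lying flat, 104 mm across, 25 mm high. Origin: centre of its underside.
- screw_tin: Bystander: open grey tin with screws, 66 mm across, 30 mm high. Origin: centre of its underside.
Not all that is in view belongs to the job. Of the things that look like the bracket, the larger one is meant.

How it is judged:
By the outcome, as a careful person would: the job done as asked, in the order asked, and still so for the second after the job is handed in, with the robot touching nothing.
It also fails if it takes over 48 s, if anything falls off the work surface, if the arm or the gripper's body presses on something with over 40 N, if the wrist force passes 120 N, or if a joint passes its speed limit or range.

### The arm

A 6-joint arm with a two-finger parallel gripper is mounted at the origin on the work surface; the furniture and walls round the work are solid. World frame = base frame: x ahead of the robot, y to its left, z up, the work surface at z = 0. Lengths are in m, angles in degrees, forces in N, time in s.
With the tool pointing down it reaches from about 0.4 to 0.825 m from the base axis. Payload 7 kg.
Tool frame: the origin (TCP) lies at the very end of the fingers, on their centre line; the grasp point (between the pads) lies 19 mm behind it; z points along the fingers, y is the line along which they close (so a half turn about z gives the same grasp; the last joint's range is limited). The gripper opens to 88 mm and grips with 3 to 60 N. Pads are 19 mm wide; open, the fingers measure 130 mm over their backs; the gripper's body (78 mm by 193 mm) begins 47 mm behind the grasp point.
Start: joints at [93.341, 20.546, 0.682, 0, -70.136, -16.507], TCP at [0.154, 0.657, 0.227] pointing down, gripper open.
Joint ranges: [-176.03, 176.03], [-82.01, 121.73], [-58.28, 71.71], [-173.87, 95.51], [-174.79, -0.11], [-173.66, 173.66]. Speed limits (degrees/s): [136.94, 136.94, 172.46, 180, 180, 180].

### API

Orientations are given as [roll, pitch, yaw] about the fixed x, y, z axes, in that order (R = Rz(yaw) Ry(pitch) Rx(roll)).
In Python, from plant import ctrl, cams, workorder gives the robot as it stands.
- The arm moves only by the tool play_rows, never from a script. Its argument "motion" is a list of rows, each an object of numbers: "x", "y", "z": the shift along the tool's x, y, z normalised to -1 to 1, where 1 is 0.025 m; "rx", "ry", "rz": the turn, a rotation vector about the tool's x, y, z normalised to -1 to 1, where 1 is 4 degrees. A call has 1 to 20 rows; each row shifts and turns the commanded pose from where the row before left it, along the tool's axes as they then stand; what a row does not reach is not made up. A row lasts 1/8 s, in which the tool goes at most 62.5 mm and 10.7 degrees, less where a joint would pass 70% of its speed; a pose out of reach is approached as far as the arm can. A call with a number of a shift or a turn outside -1 to 1 is refused whole. A call with a gripper value outside its range is refused whole. "fingers" is the opening, from -1 (shut) to 1 (fully open), set as the call begins (left out, the last holds). The fingers move at their own pace and stop on an object; the grip force is fixed at half the most. Time passes only in rows, so rows that do not move let the fingers close. It gives the time, the measured TCP pose, the force, the opening and the grip force at its end, in the units of the state.
- ctrl.get_obs(): the state, without advancing time (a new reading comes with each control period).
- cams.snapshot(name): name is "scene" or "top" or "wrist"; returns the picture (400x640x3 uint8, blue, green, red); there is no depth.
- cams.get_calibration(name): a dict with "vertical_fov" (degrees; the focal length in pixels is half the picture's height over the tangent of half this angle, whatever the lens; pixels are square), "cx", "cy" (the principal point, pixels), "position" and "rotation" of the camera in the world. Camera axes: x right, y up, looking along -z (the intrinsics and any distortion apply to the point x, -y, -z); pixel columns grow to the right and rows downward; lengths in m; the calibration is good to about 2 mm. The wrist camera is an equidistant fisheye: a pixel r from the principal point sees the ray r / f radians off the axis. A picture is of the moment at which its call begins: read the wrist's pose just before it. get_calibration takes no time and is no camera call; for the wrist camera it gives the pose at the moment of the call.
- workorder.close_job(): hands the job in; it is judged then, once.
The state is a dict: "clock": time; "joint_pos": joint angles; "qvel": joint speeds; "tau": joint torques, N m; "tool_pos": TCP position; "orientation": TCP orientation; "force": force on the tool from outside, world axes, zero at the start; "moment": the same for the moment, N m; "opening": finger opening in m; "gripper_force": force on a finger pad.
Only numpy, scipy, OpenCV 4.12 (cv2) and the standard library are available. Lean on these libraries where they do the work, as an engineer would, in place of code of your own. Each camera call takes 0.05 s, during which the arm holds its last target. There are 200 camera calls.

## Working session

There is one attempt and no reset: what is moved stays moved. The work goes in short steps, Python scripts to look and compute and a tool call to move; the robot and the scene stay as the last step left them, time stands still between calls to the robot, and variables do not carry over. Pictures are saved under pics/ and viewed, at most 10 in all, crops included, and the job is handed in when it is done.

Besides the shell and the picture viewer there is one more tool, called after ">>>" as a command line: name --argument value ..., lists and objects as JSON in quotes. play_rows: Moves the arm, as the interface text tells. Its arguments: {"type":"object","properties":{"motion":{"type":"array"},"fingers":{"type":"number"}},"required":["motion"]}

```bash
mkdir -p pics; python3 - <<'E'
from plant import ctrl,cams
import cv2,json
import numpy as np
o=ctrl.get_obs();print(o)
for n in("scene","top"):
    c=cams.get_calibration(n);print(n,c)
    cv2.imwrite(f"pics/{n}0.png",cams.snapshot(n))
E
```

```text
{'clock': 0.0, 'joint_pos': array([ 9.33402732e+01,  2.05914207e+01,  6.34961721e-01, -2.08674440e-02,
       -7.01371021e+01, -1.65084613e+01]), 'qvel': array([-3.73014370e-02, -9.02989951e-05, -5.33086022e-02, -2.34733239e-02,
        1.11448100e-01, -1.67138051e-03]), 'tau': array([ 6.34057469e-04, -5.82718027e+01,  2.93066901e+01,  6.99789271e+00,
        7.08003514e-03, -1.44859014e-04]), 'tool_pos': array([0.15366416, 0.65677347, 0.22562954]), 'orientation': array([ 1.79904721e+02, -7.78051424e-03, -1.31752879e+01]), 'force': array([0.48256931, 0.07459094, 0.41183966]), 'moment': array([-0.03812206,  0.00549735,  0.02004765]), 'gripper_force': 0.0, 'opening': 0.0876686767999534}
scene {'vertical_fov': 49.53332414234796, 'cx': 318.3549791546112, 'cy': 200.7023790947678, 'position': array([-0.22502859,  0.51693886,  0.61054271]), 'rotation': array([  59.96747583,    0.28675011, -128.68784576])}
top {'vertical_fov': 49.87878735912645, 'cx': 318.8321429478645, 'cy': 200.81694634532752, 'position': array([ 0.23916505, -0.07240751,  1.36726398]), 'rotation': array([ 10.55892091,   0.76621478, -89.83346604])}
```

View pics/scene0.png

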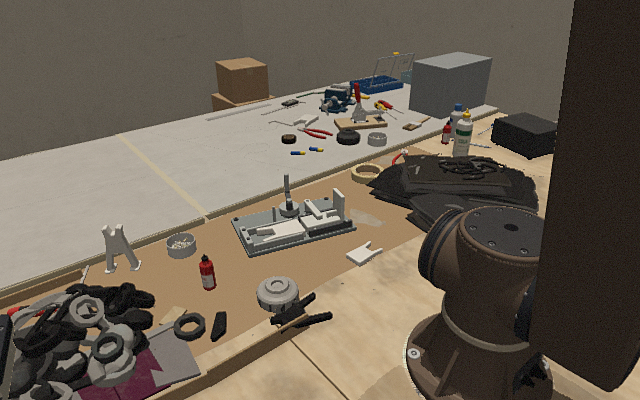

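View pics/top0.png

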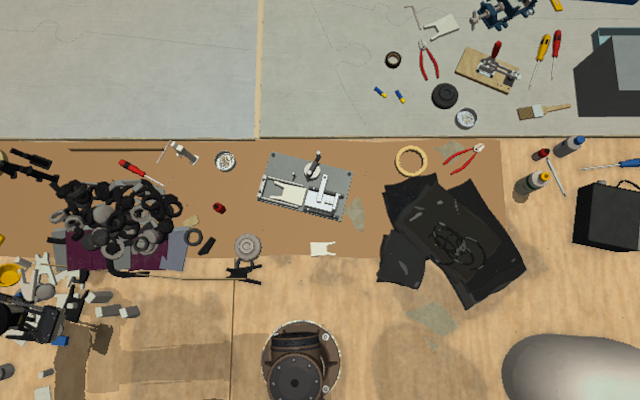

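```bash
cat > h.py <<'E'
import numpy as np,cv2
from scipy.spatial.transform import Rotation as R
from scipy.optimize import least_squares
def f(c): return 200/np.tan(np.radians(c['vertical_fov'])/2)
def proj(c,P,fish=False):
    Rm=R.from_euler('xyz',c['rotation'],degrees=True).as_matrix()
    q=(np.atleast_2d(P)-c['position'])@Rm; q=q*[1,-1,-1]
    if fish:
        r=np.linalg.norm(q[:,:2],axis=1);s=np.arctan2(r,q[:,2])/r
    else: s=1/q[:,2]
    return q[:,:2]*s[:,None]*f(c)+[c['cx'],c['cy']]
def onz(c,uv,z,fish=False):
    return least_squares(lambda p:(proj(c,[p[0],p[1],z],fish)-uv).ravel(),[.5,.05]).x
def jig2w(p,P):
    P=np.atleast_2d(P);a=np.radians(p[2]);C,S=np.cos(a),np.sin(a)
    return np.c_[p[0]+C*P[:,0]-S*P[:,1],p[1]+S*P[:,0]+C*P[:,1],P[:,2]]
E
python3 - <<'E'
from h import *
from plant import cams
a=cv2.imread('pics/scene0.png')[165:260,225:365];b=cv2.imread('pics/top0.png')[140:230,245:365]
cv2.imwrite('pics/sc.png',cv2.resize(a,None,fx=5.7,fy=5.7,interpolation=cv2.INTER_CUBIC))
cv2.imwrite('pics/tc.png',cv2.resize(b,None,fx=6,fy=6,interpolation=cv2.INTER_CUBIC))
c=cams.get_calibration('top')
for u in [(305,185),(258,203),(345,221),(352,170),(272,150)]: print(u,onz(c,u,.012))
E
```

```text
(305, 185) [ 0.54369689 -0.00872579]
(258, 203) [0.48455261 0.14164907]
(345, 221) [ 0.42660287 -0.1368359 ]
(352, 170) [ 0.59354662 -0.16091328]
(272, 150) [0.66139302 0.10070244]
```

View pics/sc.png

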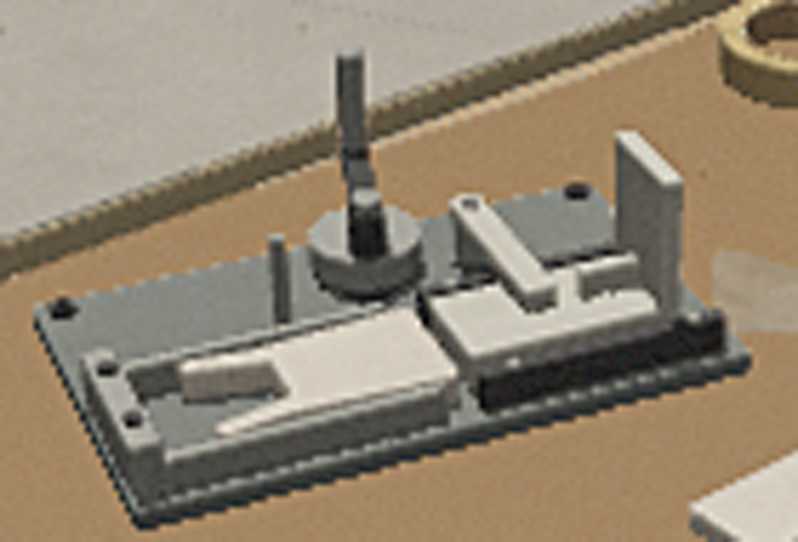

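View pics/tc.png

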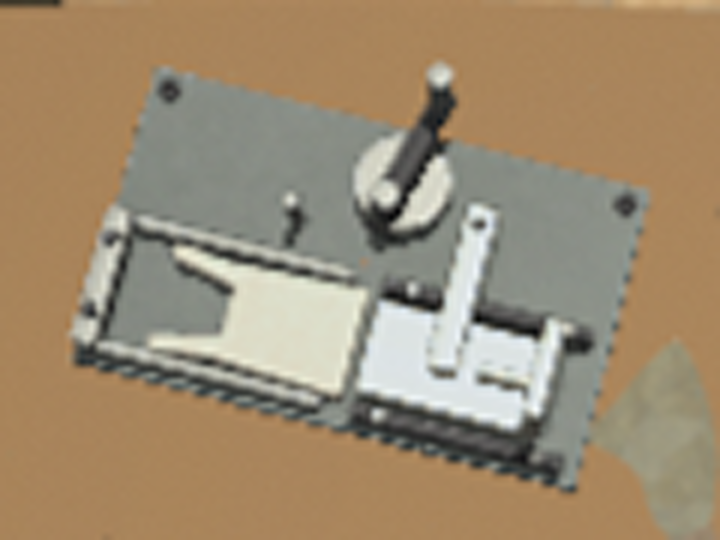

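The jig sits at about (0.54, -0.01). Its end stop is at the left of the top view, its corners are at crop (160,68), (648,190) and (575,488), the pin top is at (440,75), and the slide plate is at the right, around (550,365). There are two white forked parts: one in the jig, at scene (285,225) and top (300,195), and a smaller loose one at scene (363,253) and top (322,248). The larger one, in the jig, is the one meant, and the crops confirm it lies in the channel.

```bash
python3 - <<'E'
from h import *
from plant import cams
ct,cs=cams.get_calibration('top'),cams.get_calibration('scene')
T=lambda u:np.array(u)/6+[245,140]-.42
S=lambda u:np.array(u)/5.7+[225,165]-.41
J=[(140,-85,12),(-140,-85,12),(-140,85,12),(140,85,12)]
J=np.array(J)/1000
t=T([(160,68),(648,190),(575,490),(73,352)]);s=S([(38,313),(600,186),(750,357),(143,520)])
def res(p,each=False):
    P=jig2w(p,J)+[0,0,p[3]]
    a=proj(ct,P)-t;b=proj(cs,P)-s
    if each: print(a.round(1),b.round(1))
    return np.r_[a.ravel(),b.ravel()]
r=least_squares(res,[.53,-.01,100,0],x_scale=[.01,.01,1,.01],loss='soft_l1');p=r.x;print(p);res(p,1)
def tri(ut,us):
    return least_squares(lambda P:np.r_[(proj(ct,P)-T(ut)).ravel(),(proj(cs,P)-S(us)).ravel()],[.5,0,.05])
inv=lambda P:jig2w([0,0,-p[2]],np.array(P)-[p[0],p[1],0])[0]
for n,ut,us in [('pintop',(440,75),(350,57)),('pivottop',(385,190),(368,198)),('dowel',(290,200),(277,240)),('platetop mid',(552,370),(652,158)),('rollertop',(480,222),(468,203)),('stop top corner out +y',(75,335),(140,440))]:
    q=tri(ut,us);print(n,q.x.round(4),'jig',inv(q.x).round(4),q.cost.round(2))
for n,X in [('pivot',(-6,-35,56)),('plate',(-118,40,65)),('stop',(124,40,20))]: print(n,jig2w(p,np.array(X)/1000).round(4))
E
```

```text
[ 5.43508234e-01 -1.05966938e-02  7.52536442e+01 -5.52424263e-03]
[[ 0.2 -0.4]
 [ 1.4  0.2]
 [ 0.6  0.3]
 [ 0.1  1.3]] [[-0.7 -0.2]
 [-1.6  0. ]
 [ 0.7  0.4]
 [-0.9 -0.1]]
pintop [ 0.6265 -0.0521  0.1004] jig [-0.019  -0.0908  0.1004] 0.05
pivottop [ 0.5762 -0.0237  0.0583] jig [-0.0044 -0.0349  0.0583] 0.3
dowel [0.572  0.027  0.0572] jig [ 0.0436 -0.018   0.0572] 0.03
platetop mid [ 0.4763 -0.1075  0.092 ] jig [-0.1108  0.0404  0.092 ] 0.09
rollertop [ 0.5639 -0.072   0.0434] jig [-0.0542 -0.0353  0.0434] 0.0
stop top corner out +y [0.5029 0.1397 0.0392] jig [0.135  0.0775 0.0392] 0.2
pivot [[ 0.5758 -0.0253  0.056 ]]
plate [[ 0.4748 -0.1145  0.065 ]]
stop [[0.5364 0.1195 0.02  ]]
```

>>> play_rows --motion '[{"x": 0.97, "y": 0.97}, {"x": 0.97, "y": 0.97}, {"x": 0.97, "y": 0.97}, {"x": 0.97, "y": 0.97}, {"x": 0.97, "y": 0.97}, {"x": 0.97, "y": 0.97}, {"x": 0.97, "y": 0.97}, {"x": 0.97, "y": 0.97}, {"x": 0.97, "y": 0.97}, {"x": 0.97, "y": 0.97}, {"x": 0.97, "y": 0.97}, {"x": 0.97, "y": 0.97}, {"x": 0.97, "y": 0.97}, {"x": 0.97, "y": 0.97}, {"x": 0.97, "y": 0.97}, {"x": 0.97, "y": 0.97}, {"x": 0.97, "y": 0.97}, {"x": 0.97, "y": 0.97}, {"x": 0.97, "y": 0.97}, {"x": 0.97, "y": 0.97}]' --fingers -1

```text
$.motion[0]: bad value
```

>>> play_rows --motion '[{"x": 0.97, "y": 0.97}, {"x": 0.97, "y": 0.97}, {"x": 0.97, "y": 0.97}, {"x": 0.97, "y": 0.97}, {"x": 0.97, "y": 0.97}, {"rz": 1}, {"rz": 1}, {"rz": 1}, {"rz": 1}, {"rz": 1}, {"rz": 1}, {"rz": 1}, {"rz": 1}, {"rz": 1}, {"rz": 1}, {"rz": 1}, {"rz": 1}, {"rz": 1}, {"rz": 1}, {"rz": 1}]'

```text
$.motion[0]: bad value
```

>>> play_rows --motion '[{"rz": 1}, {"rz": 1}, {"rz": 1}, {"rz": 1}, {"rz": 1}, {"rz": 1}, {"rz": 1}, {"rz": 1}, {"rz": 1}, {"rz": 1}, {"rz": 1}, {"rz": 1}, {"rz": 1}, {"rz": 1}, {"rz": 1}, {"rz": 1}, {"rz": 1}, {"rz": 0.9}, {}]'

```text
$.motion[0]: bad value
```

All six keys seem to be required in each row, so I'll send full rows.

>>> play_rows --motion '[{"x": 0.97, "y": 0.97, "z": 0, "rx": 0, "ry": 0, "rz": 0}, {"x": 0.97, "y": 0.97, "z": 0, "rx": 0, "ry": 0, "rz": 0}, {"x": 0.97, "y": 0.97, "z": 0, "rx": 0, "ry": 0, "rz": 0}, {"x": 0.97, "y": 0.97, "z": 0, "rx": 0, "ry": 0, "rz": 0}, {"x": 0.97, "y": 0.97, "z": 0, "rx": 0, "ry": 0, "rz": 0}, {"x": 0.97, "y": 0.97, "z": 0, "rx": 0, "ry": 0, "rz": 0}, {"x": 0.97, "y": 0.97, "z": 0, "rx": 0, "ry": 0, "rz": 0}, {"x": 0.97, "y": 0.97, "z": 0, "rx": 0, "ry": 0, "rz": 0}, {"x": 0.97, "y": 0.97, "z": 0, "rx": 0, "ry": 0, "rz": 0}, {"x": 0.97, "y": 0.97, "z": 0, "rx": 0, "ry": 0, "rz": 0}, {"x": 0.97, "y": 0.97, "z": 0, "rx": 0, "ry": 0, "rz": 0}, {"x": 0.97, "y": 0.97, "z": 0, "rx": 0, "ry": 0, "rz": 0}, {"x": 0.97, "y": 0.97, "z": 0, "rx": 0, "ry": 0, "rz": 0}, {"x": 0.97, "y": 0.97, "z": 0, "rx": 0, "ry": 0, "rz": 0}, {"x": 0.97, "y": 0.97, "z": 0, "rx": 0, "ry": 0, "rz": 0}, {"x": 0.97, "y": 0.97, "z": 0, "rx": 0, "ry": 0, "rz": 0}, {"x": 0.97, "y": 0.97, "z": 0, "rx": 0, "ry": 0, "rz": 0}, {"x": 0.97, "y": 0.97, "z": 0, "rx": 0, "ry": 0, "rz": 0}, {"x": 0.97, "y": 0.97, "z": 0, "rx": 0, "ry": 0, "rz": 0}, {"x": 0.97, "y": 0.97, "z": 0, "rx": 0, "ry": 0, "rz": 0}]' --fingers -1

```text
clock: 2.6
tool_pos: [0.5158, 0.0734, 0.2263]
orientation: [180.0, 0.0, -13.2]
force: [-0.0, 0.4, 0.5]
opening: 0.0007
gripper_force: 0.0
```

>>> play_rows --motion '[{"x": 0.99, "y": 0.97, "z": 0, "rx": 0, "ry": 0, "rz": 0}, {"x": 0.99, "y": 0.97, "z": 0, "rx": 0, "ry": 0, "rz": 0}, {"x": 0.99, "y": 0.97, "z": 0, "rx": 0, "ry": 0, "rz": 0}, {"x": 0.99, "y": 0.97, "z": 0, "rx": 0, "ry": 0, "rz": 0}, {"x": 0.99, "y": 0.97, "z": 0, "rx": 0, "ry": 0, "rz": 0}, {"x": 0, "y": 0, "z": 0, "rx": 0, "ry": 0, "rz": 1}, {"x": 0, "y": 0, "z": 0, "rx": 0, "ry": 0, "rz": 1}, {"x": 0, "y": 0, "z": 0, "rx": 0, "ry": 0, "rz": 1}, {"x": 0, "y": 0, "z": 0, "rx": 0, "ry": 0, "rz": 1}, {"x": 0, "y": 0, "z": 0, "rx": 0, "ry": 0, "rz": 1}, {"x": 0, "y": 0, "z": 0, "rx": 0, "ry": 0, "rz": 1}, {"x": 0, "y": 0, "z": 0, "rx": 0, "ry": 0, "rz": 1}, {"x": 0, "y": 0, "z": 0, "rx": 0, "ry": 0, "rz": 1}, {"x": 0, "y": 0, "z": 0, "rx": 0, "ry": 0, "rz": 1}, {"x": 0, "y": 0, "z": 0, "rx": 0, "ry": 0, "rz": 1}, {"x": 0, "y": 0, "z": 0, "rx": 0, "ry": 0, "rz": 1}, {"x": 0, "y": 0, "z": 0, "rx": 0, "ry": 0, "rz": 1}, {"x": 0, "y": 0, "z": 0, "rx": 0, "ry": 0, "rz": 1}, {"x": 0, "y": 0, "z": 0, "rx": 0, "ry": 0, "rz": 1}, {"x": 0, "y": 0, "z": 0, "rx": 0, "ry": 0, "rz": 1}]'

```text
clock: 5.1
tool_pos: [0.6081, -0.0717, 0.2261]
orientation: [179.9, 0.0, -73.3]
force: [-0.1, 0.3, 0.4]
opening: 0.0006
gripper_force: 0.0
```

>>> play_rows --motion '[{"x": 0, "y": 0, "z": 0, "rx": 0, "ry": 0, "rz": 1}, {"x": 0, "y": 0, "z": 0, "rx": 0, "ry": 0, "rz": 1}, {"x": 0, "y": 0, "z": 0, "rx": 0, "ry": 0, "rz": 1}, {"x": 0, "y": 0, "z": 0, "rx": 0, "ry": 0, "rz": 1}, {"x": 0, "y": 0, "z": 0, "rx": 0, "ry": 0, "rz": 1}, {"x": 0, "y": 0, "z": 0, "rx": 0, "ry": 0, "rz": 1}, {"x": 0, "y": 0, "z": 0, "rx": 0, "ry": 0, "rz": 1}, {"x": 0, "y": 0, "z": 0, "rx": 0, "ry": 0, "rz": 1}, {"x": 0, "y": 0, "z": 0, "rx": 0, "ry": 0, "rz": 1}, {"x": 0, "y": 0, "z": 0, "rx": 0, "ry": 0, "rz": 1}, {"x": 0, "y": 0, "z": 0, "rx": 0, "ry": 0, "rz": 1}, {"x": 0, "y": 0, "z": 0, "rx": 0, "ry": 0, "rz": 1}, {"x": 0, "y": 0, "z": 0, "rx": 0, "ry": 0, "rz": 1}, {"x": 0, "y": 0, "z": 0, "rx": 0, "ry": 0, "rz": 1}, {"x": 0, "y": 0, "z": 0, "rx": 0, "ry": 0, "rz": 1}, {"x": 0, "y": 0, "z": 0, "rx": 0, "ry": 0, "rz": 1}, {"x": 0, "y": 0, "z": 0, "rx": 0, "ry": 0, "rz": 1}, {"x": 0, "y": 0, "z": 0, "rx": 0, "ry": 0, "rz": 0.9}, {"x": 0, "y": 0, "z": 0, "rx": 0, "ry": 0, "rz": 0}]'

```text
clock: 7.48
tool_pos: [0.6082, -0.0717, 0.2262]
orientation: [180.0, -0.0, -144.7]
force: [0.1, 0.2, -0.7]
opening: 0.0003
gripper_force: 0.0
```

>>> play_rows --motion '[{"x": 0, "y": 0, "z": 1, "rx": 0, "ry": 0, "rz": 0}, {"x": 0, "y": 0, "z": 1, "rx": 0, "ry": 0, "rz": 0}, {"x": 0, "y": 0, "z": 1, "rx": 0, "ry": 0, "rz": 0}, {"x": 0, "y": 0, "z": 1, "rx": 0, "ry": 0, "rz": 0}, {"x": 0, "y": 0, "z": 0.8, "rx": 0, "ry": 0, "rz": 0}, {"x": 0, "y": 0, "z": 0.6, "rx": 0, "ry": 0, "rz": 0}, {"x": 0, "y": 0, "z": 0.5, "rx": 0, "ry": 0, "rz": 0}, {"x": 0, "y": 0, "z": 0.35, "rx": 0, "ry": 0, "rz": 0}, {"x": 0, "y": 0, "z": 0, "rx": 0, "ry": 0, "rz": 0}]'

```text
clock: 8.6
tool_pos: [0.6082, -0.0718, 0.0698]
orientation: [180.0, -0.0, -144.8]
force: [-1.1, -0.2, 0.5]
opening: 0.0003
gripper_force: 0.0
```

>>> play_rows --motion '[{"x": -0.16, "y": 0, "z": 0, "rx": 0, "ry": 0, "rz": -1}, {"x": -0.16, "y": 0, "z": 0, "rx": 0, "ry": 0, "rz": -1}, {"x": -0.16, "y": 0, "z": 0, "rx": 0, "ry": 0, "rz": -1}, {"x": -0.16, "y": 0, "z": 0, "rx": 0, "ry": 0, "rz": -1}, {"x": -0.16, "y": 0, "z": 0, "rx": 0, "ry": 0, "rz": -1}, {"x": -0.16, "y": 0, "z": 0, "rx": 0, "ry": 0, "rz": -1}, {"x": -0.16, "y": 0, "z": 0, "rx": 0, "ry": 0, "rz": -1}]'

```text
clock: 9.48
tool_pos: [0.6273, -0.0521, 0.0711]
orientation: [-180.0, -0.0, -116.6]
force: [-0.6, -4.5, 0.7]
opening: 0.0004
gripper_force: 1.9
```

```bash
python3 - <<'E'
from plant import cams
import cv2
a=cams.snapshot('wrist');cv2.imwrite('pics/w1.png',a)
E
```

```text
(no output)
```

View pics/w1.png

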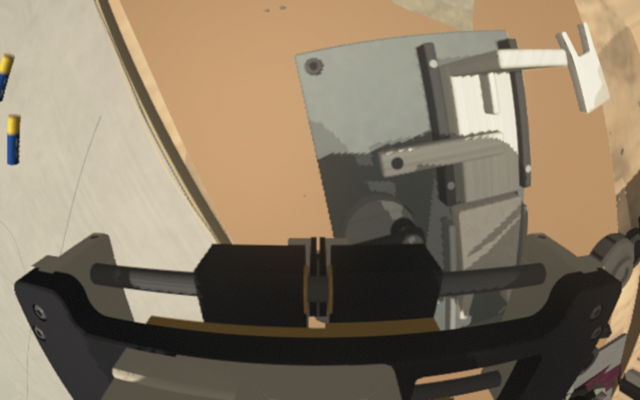

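The finger (centre, around (318,280)) is on the pin and is pushing with 4.5 N. The slide, roller arm and plate are visible at upper right. I'll carry on round the arc.

>>> play_rows --motion '[{"x": -0.16, "y": 0, "z": 0, "rx": 0, "ry": 0, "rz": -1}, {"x": -0.16, "y": 0, "z": 0, "rx": 0, "ry": 0, "rz": -1}, {"x": -0.16, "y": 0, "z": 0, "rx": 0, "ry": 0, "rz": -1}, {"x": -0.16, "y": 0, "z": 0, "rx": 0, "ry": 0, "rz": -1}, {"x": -0.16, "y": 0, "z": 0, "rx": 0, "ry": 0, "rz": -1}, {"x": -0.16, "y": 0, "z": 0, "rx": 0, "ry": 0, "rz": -1}, {"x": -0.16, "y": 0, "z": 0, "rx": 0, "ry": 0, "rz": -1}, {"x": -0.16, "y": 0, "z": 0, "rx": 0, "ry": 0, "rz": -1}, {"x": -0.16, "y": 0, "z": 0, "rx": 0, "ry": 0, "rz": -1}]'

```text
clock: 10.65
tool_pos: [0.6347, -0.017, 0.0712]
orientation: [-179.9, -0.0, -80.7]
force: [0.8, -3.8, -0.5]
opening: 0.0005
gripper_force: 1.8
```

>>> play_rows --motion '[{"x": -0.16, "y": 0, "z": 0, "rx": 0, "ry": 0, "rz": -1}, {"x": -0.16, "y": 0, "z": 0, "rx": 0, "ry": 0, "rz": -1}, {"x": -0.16, "y": 0, "z": 0, "rx": 0, "ry": 0, "rz": -1}, {"x": -0.16, "y": 0, "z": 0, "rx": 0, "ry": 0, "rz": -1}, {"x": -0.16, "y": 0, "z": 0, "rx": 0, "ry": 0, "rz": -1}, {"x": -0.16, "y": 0, "z": 0, "rx": 0, "ry": 0, "rz": -1}, {"x": -0.16, "y": 0, "z": 0, "rx": 0, "ry": 0, "rz": -1}, {"x": -0.16, "y": 0, "z": 0, "rx": 0, "ry": 0, "rz": -1}, {"x": -0.16, "y": 0, "z": 0, "rx": 0, "ry": 0, "rz": -1}, {"x": -0.16, "y": 0, "z": 0, "rx": 0, "ry": 0, "rz": -1}]'

```text
clock: 11.9
tool_pos: [0.6177, 0.0186, 0.0715]
orientation: [-179.8, -0.1, -40.7]
force: [3.6, -1.3, -1.1]
opening: 0.0005
gripper_force: 1.7
```

```bash
python3 - <<'E'
from plant import cams,ctrl
import cv2
print(ctrl.get_obs()['tool_pos'])
a=cams.snapshot('scene')[140:260,225:385];b=cams.snapshot('top')[140:230,245:365]
a=cv2.resize(a,(640,480),interpolation=cv2.INTER_CUBIC)
cv2.imwrite('pics/s2.png',a)
E
```

```text
[0.61771981 0.01857249 0.07150307]
```

View pics/s2.png

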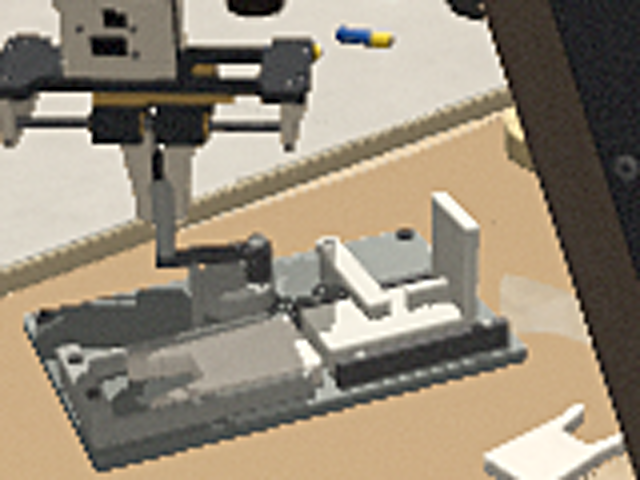

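The lever has come round and the pin (crop (165,210)) is about 13° short of the low point. I'll push the remainder, back off and measure.

>>> play_rows --motion '[{"x": -0.16, "y": 0, "z": 0, "rx": 0, "ry": 0, "rz": -0.9}, {"x": -0.16, "y": 0, "z": 0, "rx": 0, "ry": 0, "rz": -0.9}, {"x": -0.16, "y": 0, "z": 0, "rx": 0, "ry": 0, "rz": -0.9}, {"x": -0.05, "y": 0, "z": 0, "rx": 0, "ry": 0, "rz": 0}, {"x": 0, "y": 0, "z": 0, "rx": 0, "ry": 0, "rz": 0}]'

```text
clock: 12.62
tool_pos: [0.606, 0.0262, 0.071]
orientation: [-179.9, -0.1, -30.1]
force: [3.0, -1.6, 0.2]
opening: 0.0008
gripper_force: 1.7
```

```bash
cat >m.py <<'E'
from plant import cams,ctrl
from h import *
import sys
p=[.5435,-.0106,75.25]
for n in('scene','top'):
    a=cams.snapshot(n);c=cams.get_calibration(n)
    A=np.radians(np.array([-10,0,10]));Z=float(sys.argv[2]) if len(sys.argv)>2 else .1
    P=np.c_[-.006+.058*np.cos(A),-.035-.058*np.sin(A),A*0+Z]
    uv=proj(c,jig2w(p,P)); x0,y0=(uv[1]-[25,22]).astype(int)
    b=cv2.resize(a[y0:y0+50,x0:x0+60],None,fx=8,fy=8,interpolation=cv2.INTER_CUBIC)
    for q,col in zip(uv,[(0,0,255),(0,255,0),(255,0,0)]): cv2.circle(b,tuple(int(v) for v in (q-[x0,y0])*8+4),3,col,-1)
    print(n,x0,y0,uv.round(1).tolist()); globals()[n]=b
cv2.imwrite(sys.argv[1],np.vstack([scene,top])[:, :] if 0 else np.hstack([scene,top])[:, ::1][:, :960][:400])
E
python3 m.py pics/m1.png; python3 -c "
import cv2;a=cv2.imread('pics/m1.png');cv2.imwrite('pics/m1.png',cv2.resize(a,(798,332)))"
```

```text
scene 241 167 [[268.2, 191.0], [266.6, 189.3], [265.7, 187.5]]
top 265 141 [[290.3, 166.8], [290.9, 163.7], [292.1, 160.6]]
```

View pics/m1.png

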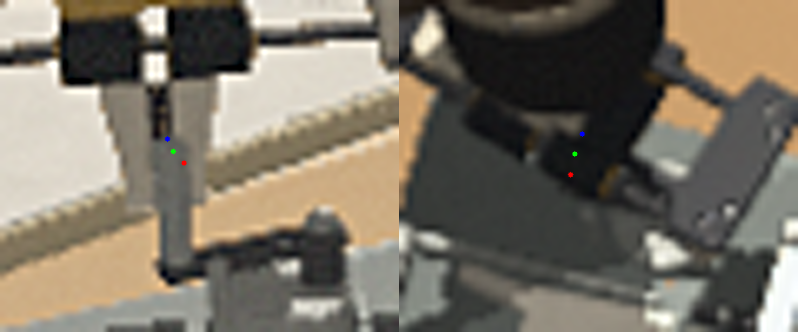

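>>> play_rows --motion '[{"x": 0.4, "y": 0, "z": 0, "rx": 0, "ry": 0, "rz": 0}, {"x": 0.4, "y": 0, "z": 0, "rx": 0, "ry": 0, "rz": 0}, {"x": 0, "y": 0, "z": -1, "rx": 0, "ry": 0, "rz": 0}, {"x": 0, "y": 0, "z": -1, "rx": 0, "ry": 0, "rz": 0}, {"x": 0, "y": 0, "z": -1, "rx": 0, "ry": 0, "rz": 0}, {"x": 0, "y": 0, "z": -1, "rx": 0, "ry": 0, "rz": 0}, {"x": 0, "y": 0, "z": -1, "rx": 0, "ry": 0, "rz": 0}, {"x": -0.24, "y": 0.97, "z": 0, "rx": 0, "ry": 0, "rz": 0}, {"x": -0.24, "y": 0.97, "z": 0, "rx": 0, "ry": 0, "rz": 0}, {"x": -0.24, "y": 0.97, "z": 0, "rx": 0, "ry": 0, "rz": 0}, {"x": -0.24, "y": 0.97, "z": 0, "rx": 0, "ry": 0, "rz": 0}, {"x": -0.24, "y": 0.97, "z": 0, "rx": 0, "ry": 0, "rz": 0}, {"x": -0.24, "y": 0.97, "z": 0, "rx": 0, "ry": 0, "rz": 0}, {"x": -0.24, "y": 0.97, "z": 0, "rx": 0, "ry": 0, "rz": 0}, {"x": -0.24, "y": 0.97, "z": 0, "rx": 0, "ry": 0, "rz": 0}, {"x": -0.24, "y": 0.97, "z": 0, "rx": 0, "ry": 0, "rz": 0}]'

```text
clock: 14.72
tool_pos: [0.4657, -0.1471, 0.1954]
orientation: [-180.0, -0.0, -30.0]
force: [-0.5, 0.5, -0.1]
opening: 0.0003
gripper_force: 0.0
```

>>> play_rows --motion '[{"x": 0, "y": 0, "z": 0, "rx": 0, "ry": 0, "rz": 1}, {"x": 0, "y": 0, "z": 0, "rx": 0, "ry": 0, "rz": 1}, {"x": 0, "y": 0, "z": 0, "rx": 0, "ry": 0, "rz": 1}, {"x": 0, "y": 0, "z": 0, "rx": 0, "ry": 0, "rz": 1}, {"x": 0, "y": 0, "z": 0, "rx": 0, "ry": 0, "rz": 1}, {"x": 0, "y": 0, "z": 0, "rx": 0, "ry": 0, "rz": 1}, {"x": 0, "y": 0, "z": 0, "rx": 0, "ry": 0, "rz": 1}, {"x": 0, "y": 0, "z": 0, "rx": 0, "ry": 0, "rz": 1}, {"x": 0, "y": 0, "z": 0, "rx": 0, "ry": 0, "rz": 1}, {"x": 0, "y": 0, "z": 0, "rx": 0, "ry": 0, "rz": 1}, {"x": 0, "y": 0, "z": 0, "rx": 0, "ry": 0, "rz": 1}, {"x": 0, "y": 0, "z": 0, "rx": 0, "ry": 0, "rz": 1}, {"x": 0, "y": 0, "z": 0, "rx": 0, "ry": 0, "rz": 1}, {"x": 0, "y": 0, "z": 0, "rx": 0, "ry": 0, "rz": 1}, {"x": 0, "y": 0, "z": 0, "rx": 0, "ry": 0, "rz": 1}, {"x": 0, "y": 0, "z": 0, "rx": 0, "ry": 0, "rz": 1}, {"x": 0, "y": 0, "z": 0, "rx": 0, "ry": 0, "rz": 1}, {"x": 0, "y": 0, "z": 0, "rx": 0, "ry": 0, "rz": 1}, {"x": 0, "y": 0, "z": 0, "rx": 0, "ry": 0, "rz": 0.7}, {"x": 0, "y": 0, "z": 0, "rx": 0, "ry": 0, "rz": 0}]'

```text
clock: 17.23
tool_pos: [0.4664, -0.1465, 0.1953]
orientation: [-180.0, 0.0, -104.8]
force: [1.5, 0.3, 0.3]
opening: 0.0004
gripper_force: 0.0
```

```bash
python3 m.py pics/m2.png 0.105; python3 -c "
import cv2;a=cv2.imread('pics/m2.png');cv2.imwrite('pics/m2.png',cv2.resize(a,(798,332)))"
```

```text
scene 241 165 [[268.1, 189.2], [266.5, 187.5], [265.5, 185.7]]
top 265 141 [[290.2, 166.4], [290.8, 163.2], [291.9, 160.2]]
```

View pics/m2.png

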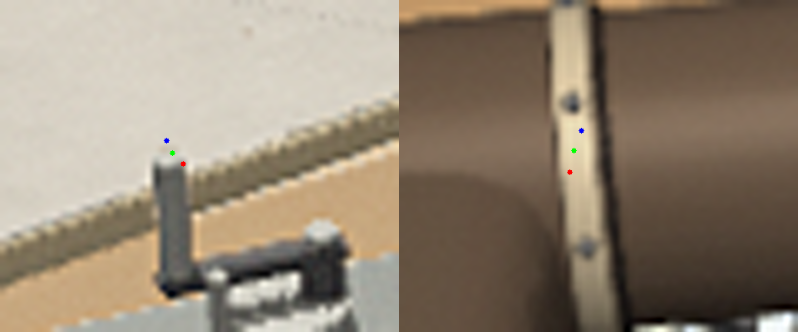

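```bash
python3 - <<'E'
from h import *
from plant import cams
c=cams.get_calibration('scene');p=[.5435,-.0106,75.25]
k=798/960*8
V=lambda P:((proj(c,jig2w(p,P))-[241,165])*k+3).round(0).tolist()
print('pivot',V([-.006,-.035,.056]),'dowel',V([.041,-.019,.06]))
for d in(-6,-3,0,3,6,10):
    a=np.radians(d);x,y=-.006+.058*np.cos(a),-.035-.058*np.sin(a)
    print(d,V([[x,y,.105],[x,y,.056]]))
E
```

```text
pivot [[324.0, 235.0]] dowel [[221.0, 271.0]]
-6 [[178.0, 160.0], [187.0, 274.0]]
-3 [[175.0, 156.0], [183.0, 270.0]]
0 [[172.0, 153.0], [181.0, 267.0]]
3 [[170.0, 149.0], [178.0, 263.0]]
6 [[168.0, 145.0], [176.0, 259.0]]
10 [[166.0, 141.0], [175.0, 254.0]]
```

The cam is at about 0 to -3°, as the pin top at (170,159) and the kinematics agree. Next is the slide.

>>> play_rows --motion '[{"x": 0, "y": 0, "z": 1, "rx": 0, "ry": 0, "rz": 0}, {"x": 0, "y": 0, "z": 1, "rx": 0, "ry": 0, "rz": 0}, {"x": 0, "y": 0, "z": 1, "rx": 0, "ry": 0, "rz": 0}, {"x": 0, "y": 0, "z": 1, "rx": 0, "ry": 0, "rz": 0}, {"x": 0, "y": 0, "z": 0.8, "rx": 0, "ry": 0, "rz": 0}, {"x": 0, "y": 0, "z": 0.6, "rx": 0, "ry": 0, "rz": 0}, {"x": 0, "y": 0, "z": 0, "rx": 0, "ry": 0, "rz": 0}, {"x": -0.3, "y": 0, "z": 0, "rx": 0, "ry": 0, "rz": 0}, {"x": -0.3, "y": 0, "z": 0, "rx": 0, "ry": 0, "rz": 0}, {"x": -0.3, "y": 0, "z": 0, "rx": 0, "ry": 0, "rz": 0}, {"x": -0.2, "y": 0, "z": 0, "rx": 0, "ry": 0, "rz": 0}, {"x": -0.2, "y": 0, "z": 0, "rx": 0, "ry": 0, "rz": 0}, {"x": -0.2, "y": 0, "z": 0, "rx": 0, "ry": 0, "rz": 0}, {"x": -0.2, "y": 0, "z": 0, "rx": 0, "ry": 0, "rz": 0}, {"x": 0, "y": 0, "z": 0, "rx": 0, "ry": 0, "rz": 0}]'

```text
clock: 19.2
tool_pos: [0.4777, -0.1044, 0.0602]
orientation: [180.0, 0.0, -104.8]
force: [-0.3, -0.4, -1.1]
opening: 0.0003
gripper_force: 0.0
```

>>> play_rows --motion '[{"x": -0.16, "y": 0, "z": 0, "rx": 0, "ry": 0, "rz": 0}, {"x": -0.12, "y": 0, "z": 0, "rx": 0, "ry": 0, "rz": 0}, {"x": 0, "y": 0, "z": 0, "rx": 0, "ry": 0, "rz": 0}]'

```text
clock: 19.58
tool_pos: [0.4794, -0.0978, 0.0602]
orientation: [180.0, 0.0, -104.8]
force: [0.0, -0.0, 0.2]
opening: 0.0002
gripper_force: 0.0
```

```bash
python3 - <<'E'
from plant import cams
import cv2
a=cams.snapshot('scene')[150:250,225:365]
cv2.imwrite('pics/s3.png',cv2.resize(a,None,fx=5.7,fy=5.7,interpolation=cv2.INTER_CUBIC))
E
```

```text
(no output)
```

View pics/s3.png

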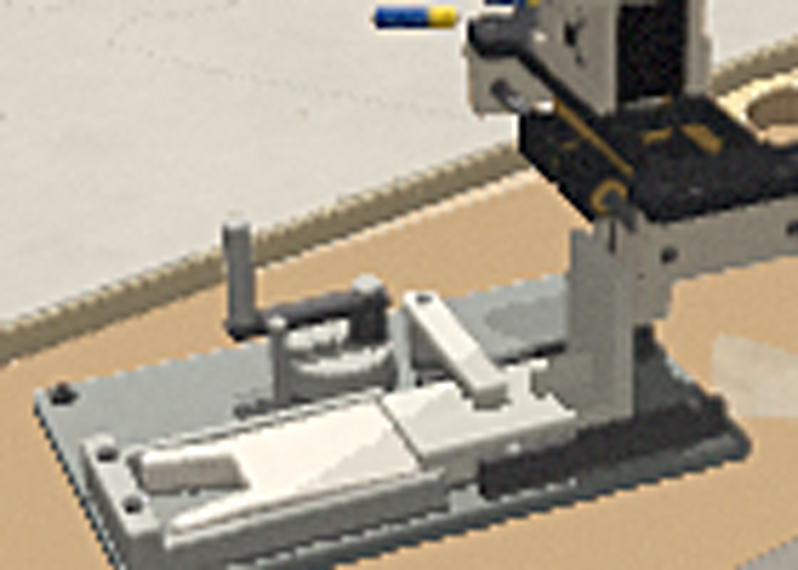

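The slide moves, with the plate now at (600,330). The bracket's prongs, at (140,470), are a few mm short of the stop. The lever lies along the travel. I'll push on gently.

>>> play_rows --motion '[{"x": -0.1, "y": 0, "z": 0, "rx": 0, "ry": 0, "rz": 0}, {"x": -0.08, "y": 0, "z": 0, "rx": 0, "ry": 0, "rz": 0}, {"x": -0.06, "y": 0, "z": 0, "rx": 0, "ry": 0, "rz": 0}]'

```text
clock: 20.0
tool_pos: [0.481, -0.0922, 0.0603]
orientation: [180.0, -0.0, -104.8]
force: [0.7, -2.8, -0.6]
opening: 0.0003
gripper_force: 1.1
```

>>> play_rows --motion '[{"x": -0.04, "y": 0, "z": 0, "rx": 0, "ry": 0, "rz": 0}]'

```text
clock: 20.12
tool_pos: [0.4812, -0.0913, 0.0603]
orientation: [180.0, -0.0, -104.8]
force: [-0.3, -2.8, -0.6]
opening: 0.0002
gripper_force: 1.1
```

>>> play_rows --motion '[{"x": -0.04, "y": 0, "z": 0, "rx": 0, "ry": 0, "rz": 0}, {"x": 0, "y": 0, "z": 0, "rx": 0, "ry": 0, "rz": 0}]'

```text
clock: 20.38
tool_pos: [0.4815, -0.0902, 0.0603]
orientation: [-180.0, 0.0, -104.8]
force: [0.2, -1.5, -0.2]
opening: 0.0004
gripper_force: 0.6
```

>>> play_rows --motion '[{"x": -0.04, "y": 0, "z": 0, "rx": 0, "ry": 0, "rz": 0}, {"x": 0, "y": 0, "z": 0, "rx": 0, "ry": 0, "rz": 0}]'

```text
clock: 20.62
tool_pos: [0.4817, -0.0896, 0.0603]
orientation: [180.0, -0.0, -104.8]
force: [-0.2, -4.3, -1.7]
opening: 0.0006
gripper_force: 2.0
```

>>> play_rows --motion '[{"x": -0.04, "y": 0, "z": 0, "rx": 0, "ry": 0, "rz": 0}, {"x": 0, "y": 0, "z": 0, "rx": 0, "ry": 0, "rz": 0}]'

```text
clock: 20.88
tool_pos: [0.4817, -0.0893, 0.0603]
orientation: [180.0, -0.1, -104.8]
force: [0.6, -9.5, -1.0]
opening: 0.0003
gripper_force: 4.5
```

>>> play_rows --motion '[{"x": -0.04, "y": 0, "z": 0, "rx": 0, "ry": 0, "rz": 0}, {"x": 0, "y": 0, "z": 0, "rx": 0, "ry": 0, "rz": 0}]'

```text
clock: 21.12
tool_pos: [0.4817, -0.0891, 0.0603]
orientation: [180.0, -0.1, -104.8]
force: [0.9, -15.2, -1.9]
opening: 0.0002
gripper_force: 7.2
```

A firm stop at the expected position. I'll back off, rise and check.

>>> play_rows --motion '[{"x": 0.2, "y": 0, "z": 0, "rx": 0, "ry": 0, "rz": 0}, {"x": 0.8, "y": 0, "z": 0, "rx": 0, "ry": 0, "rz": 0}, {"x": 0.8, "y": 0, "z": 0, "rx": 0, "ry": 0, "rz": 0}, {"x": 0.2, "y": 0, "z": -1, "rx": 0, "ry": 0, "rz": 0}, {"x": 0, "y": 0, "z": -1, "rx": 0, "ry": 0, "rz": 0}, {"x": 0, "y": 0, "z": -1, "rx": 0, "ry": 0, "rz": 0}, {"x": 0, "y": 0, "z": -1, "rx": 0, "ry": 0, "rz": 0}, {"x": 0, "y": 0, "z": -1, "rx": 0, "ry": 0, "rz": 0}, {"x": 0.9, "y": 0, "z": -0.5, "rx": 0, "ry": 0, "rz": 0}, {"x": 0.9, "y": 0, "z": 0, "rx": 0, "ry": 0, "rz": 0}, {"x": 0.9, "y": 0, "z": 0, "rx": 0, "ry": 0, "rz": 0}, {"x": 0, "y": 0, "z": 0, "rx": 0, "ry": 0, "rz": 0}]'

```text
clock: 22.62
tool_pos: [0.4521, -0.2016, 0.1978]
orientation: [-180.0, 0.0, -104.9]
force: [0.3, -0.1, 0.5]
opening: 0.0005
gripper_force: 0.0
```

```bash
python3 - <<'E'
from plant import cams
import cv2
a=cams.snapshot('scene')[165:260,225:365]
cv2.imwrite('pics/s4.png',cv2.resize(a,None,fx=5.7,fy=5.7,interpolation=cv2.INTER_CUBIC))
E
```

```text
(no output)
```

View pics/s4.png

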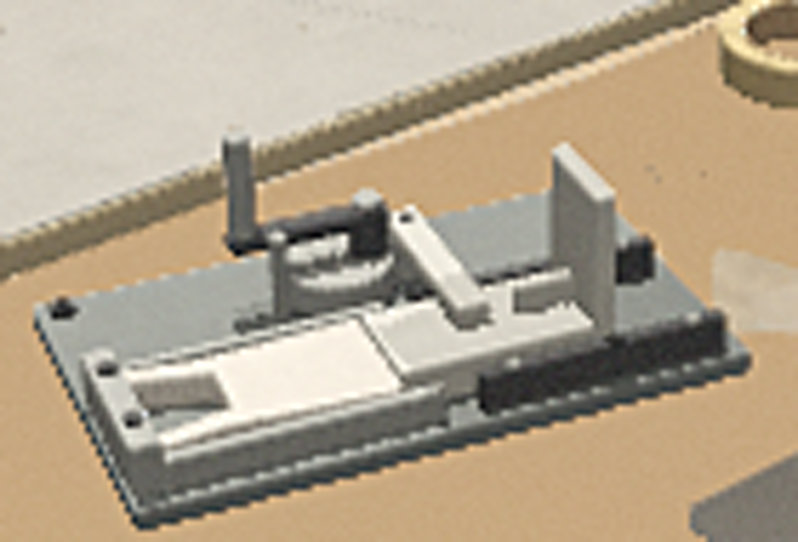

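The prongs now rest on the stop at (130,375) and (165,450). The slide is home, the lever lies along the travel, and the arm is clear.

```bash
python3 -c "
from plant import workorder
print(workorder.close_job())"
```

```text
the job is handed in; nothing more can be done
None
```

The jig is closed and the job handed in: the cam lever was pushed to its low point first (within a few degrees by camera and arm position), then the slide until the bracket seated on the end stop (firm stop at about 15 N). The arm is clear, at about 23 s of the 48 s allowed.

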